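# Ready a resin block for sawing on the bench hook

## Task

Get the amber resin specimen block held ready for its saw cut: knock the brass stop pin of the sawing board down flush with the mallet (do not push it with the gripper), then set the mallet down on the bench clear of the board. Put the block flat on the board with its black cutting line at the saw slot, the long side tight against the aluminium fence and the end farther from the line against the black end stop, and finish still holding it there with one firm push that presses it forward against the fence and down on the board at the same time; do not let go. Leave the culture dishes and the saw where they are.

Things in the scene. Friction and masses are not known exactly. Their poses are not given: they have to be found in the camera images.
- saw_board: sawing board (bench hook), fixed to the bench, pale wood bed 140 mm (x) by 190 mm (y) on rubber feet; origin under its centre at bench level, flat bed top 36 mm above the bench; a dark old saw cut runs across it at y = -15 mm. The block drags on the wood with about 0.5 to 0.7 of the force that presses it down, and likewise on the fence. Its +x axis points away from the robot to the fence, its +y to the end stop (starts turned by up to about 0.25 rad)
- fence: straight aluminium bar on the far side of the bed (same origin and axes as saw_board): its face towards the robot is the plane x = +30 mm, from y = -90 to +90 mm; 14 mm thick, top 13 mm above the bed, so fingers can pass over it. A saw slot cuts it at y = -15 mm
- end_stop: black block on the bed (same origin and axes as saw_board): its face towards -y is the plane y = +45 mm, from x = 4 to 30 mm (up to the fence), 28 mm long; top 13 mm above the bed
- saw_slot (a point): the saw slot at the foot of the fence face, on the bed (x = 30, y = -15, z = 36 mm from saw_board's origin)
- seat (a point): point on the bed where the centre of the block's underside lies when it is home against fence and end stop (x = 8, y = 3, z = 36 mm from saw_board's origin; axes as saw_board)
- pin_top (a point): centre of the flat top of the brass stop pin, 14 mm across, that stands out of the bed where the block has to go (x = 6, y = 12 mm from saw_board's origin)
- stop_pin (a joint): how far the pin is driven in (m): 0 = 14 mm proud of the bed, 0.014 = flush. A side spring grips it with about 10 N: it stays where it is left; it is driven straight down and stops flush. It starts 11 to 14 mm proud
- mallet: small mallet standing on one face: round upright head 44 mm across (41 mm at its steel waist, from 16 to 44 mm up) and 60 mm tall, white nylon faces; stub handle, about 22 mm thick, sticks out level from mid-height along its -x to 122 mm from the head's axis. Origin at the centre of the face it stands on, z along the head's axis. About 0.3 kg. The head can be gripped across its own y from above
- mallet_head (a point): centre of the mallet's head, 30 mm above the face it stands on
- resin_block: amber cast-resin block, the round dark core embedded in it showing on both ends, 44 mm (x) by 84 mm (y) by 42 mm tall, about 0.2 kg, flat on the bench; origin at the centre of its underside. Its black cutting line goes round it at y = -18 mm. Its own y points roughly to the robot's left at the start
- cut_line (a point): middle of the block's black cutting line, on its top face (y = -18 mm, z = 42 mm)
- petri_stack_0: stack of four small culture dishes, 60x60x60 mm, on the culture tray (leave alone)
- petri_stack_2: stack of three small culture dishes, 60x61x45 mm, on the culture tray (leave alone)
- petri_stack_6: stack of four small culture dishes, 62x61x60 mm, on the culture tray (leave alone)
- petri_stack_8: stack of three large culture dishes, 92x92x45 mm, on the culture tray (leave alone)
- petri_dish_a: single culture dish, 58x58x15 mm, on the bench (leave alone)
- razor_saw: fine back saw lying flat, 270 mm long and about 45 mm wide, up to 23 mm high; origin under the middle of the blade, handle along its -y (leave alone)
Mind the look-alikes: they are no part of the job. There is more than one size of the saw_board; the job needs the larger. Leave any blue look-alike of the resin_block alone.

How it is judged (in metres and radians):
On the way, in this order (a step that is already met when the one before it is completed fails the run):
1. the stop pin is knocked flush (within about 2 mm) with the mallet, whose head is on it (value of joint stop_pin above 0.0122 m and distance between mallet_head and pin_top below 0.045 m).
2. the mallet is set down on the bench clear of the board and let go (height (world z) of mallet_head below 0.045 m and horizontal distance between mallet_head and seat above 0.1 m and contact force between the fingers and mallet below 0.3 N and linear speed of mallet below 0.05 m/s), for 0.2 s.
At the end, for the whole second after the job is handed in: Block flat and square on the bed (0.04 rad), within 2.5 mm of fence and 3 mm of end stop, line within 4 mm of the saw slot, pressed with over 3 N on the fence and 5 N on the bed by the robot; pin flush within 2 mm; mallet on the bench, head over 100 mm from the block's place, released (value of joint stop_pin above 0.0122 m and height (world z) of mallet_head below 0.045 m and horizontal distance between mallet_head and seat above 0.1 m and contact force between the fingers and mallet below 0.3 N and x of resin_block in the frame of seat between -0.0025 and 0.0025 m and y of resin_block in the frame of seat between -0.003 and 0.003 m and z of resin_block in the frame of seat between -0.002 and 0.002 m and y of cut_line in the frame of saw_slot between -0.004 and 0.004 m and angle between the y axis of resin_block and the y axis of saw_board, either way round below 0.04 rad and angle between resin_block's own z axis and vertical below 0.04 rad and contact force between resin_block and fence above 3 N and contact force between resin_block and saw_board above 5 N and contact force between the fingers and resin_block above 3 N and linear speed of resin_block below 0.01 m/s); the arm keeps its last pose, push and grip.
It fails at once if the gripper or arm pushes the stop pin (contact force between any of the fingers, the arm and stop_pin_c0 above 2 N).
It fails at once if a culture dish or stack is moved more than 20 mm (distance of any of petri_stack_0, petri_stack_2, petri_stack_6, petri_stack_8, petri_dish_a from where it was at the start of the episode above 0.02 m).
It fails at once if the saw is moved more than 20 mm (distance of razor_saw from where it was at the start of the episode above 0.02 m).
It also fails if it takes over 67 s, if anything falls off the work surface, if the arm or the gripper's body presses on something with over 40 N, if the wrist force passes 120 N, or if a joint passes its speed limit or range.

## Robot

A 7-joint arm with a two-finger parallel gripper is mounted at the origin on a cart in front of the work surface, level with it; the furniture and walls round the work are solid. World frame = base frame: x ahead of the robot, y to its left, z up, the work surface at z = 0. Lengths are in mm, angles in rad, forces in N, time in s.
With the tool pointing down it reaches from about 425 to 925 mm from the base axis. Payload 6.8 kg.
Tool frame: the origin (TCP) lies between the finger pads; the fingertips stand finger_overhang ahead of it and the grasp point (between the pads) lies 2 mm behind it (finger_overhang is the distance from the TCP to the fingertips, in mm); z points along the fingers, y is the line along which they close (so a half turn about z gives the same grasp; the last joint's range is limited). The gripper opens to 88 mm and grips with 3 to 60 N. Pads are 20 mm wide; open, the fingers measure 115 mm over their backs; the gripper's body (75 mm by 178 mm) begins 61 mm behind the grasp point.
Start: joints at [1.125, 0.477, 0.022, 1.555, -0.011, 1.109, -0.083], TCP at [223.713, -636.867, 239.664] pointing down, gripper open.
Joint ranges: [-2.96, 2.96], [-0.34, 2.1], [-1.41, 1.46], [0.24, 2.44], [-1.37, 4.51], [0.17, 1.92], [-2.96, 2.96]. Speed limits (rad/s): [2.39, 2.39, 3.14, 3.14, 3.14, 3.14, 3.14].

## Interface

Orientations are given as a unit quaternion [x, y, z, w].
In Python, from plant import read_state, grab_frame, camera_params, close_job, find_in, cut_out, tip_of, finger_overhang gives the robot as it stands.
- The arm moves only by the tool servo_tool, never from a script. Its argument "steps" is a list of rows, each an object of numbers: "fingers": the closure, from -1 (fully open) to 1 (shut); "tx", "ty", "tz": the shift along the tool's x, y, z in m; "wx", "wy", "wz": the turn, a rotation vector about the tool's x, y, z in rad. A call has 1 to 12 rows; each row is the pose to reach, as a shift and turn from the pose commanded when the call began, along the tool's axes at that moment; what a row does not reach only later rows make up. A row lasts 1/8 s, in which the tool goes at most 62.5 mm and 10.7 degrees, less where a joint would pass 70% of its speed; a pose out of reach is approached as far as the arm can. A call with a gripper value outside its range is refused whole. The fingers move at their own pace and stop on an object; "newtons" is the grip in N (left out, the last holds). Time passes only in rows, so rows that repeat a pose let the fingers close. It gives the time, the measured TCP pose, the force, the opening and the grip force at its end, in the units of the state.
- read_state(): the state, without advancing time (a new reading comes with each control period).
- grab_frame(name): name is "scene" or "top" or "wrist"; returns the picture (384x512x3 uint8, blue, green, red); there is no depth.
- camera_params(name): a dict with "camera_matrix" (3x3 intrinsics, pixels), "dist" ([k1, k2, p1, p2, k3] as OpenCV has them; the pictures are not rectified), "T" (4x4, takes a point from camera to world coordinates). Camera axes: x right, y down, z forward; pixel columns grow to the right and rows downward; lengths in mm; the calibration is good to about 2 mm. A picture is of the moment at which its call begins: read the wrist's pose just before it. camera_params takes no time and is no camera call; for the wrist camera it gives the pose at the moment of the call.
- close_job(): hands the job in; it is judged then, once.
Trained networks look in the newest picture that a camera, given by its name, has taken for a name from the list of things; names that differ only in an ending like _2 or _b are one class to them, and where a whole thing is asked for, a point or a joint stands for the part that bears it (a point fixed in the world has none). Each returns a list of dicts, best first, with "score" (0 to 1); they miss things now and then, are a little off and sometimes report something else, mostly with a low value. They report only what shows in the picture. A call takes as long as a camera call. They do not tell look-alikes from the thing itself.
- find_in(label, camera): "bbox" ([left, top, right, bottom] in pixels, round what is visible of it).
- cut_out(label, camera): "pixels" (384x512 bool, what is visible of it) and "bbox" ([left, top, right, bottom] in pixels, round what is visible of it).
- tip_of(label, camera): "point" ([row, column] in pixels: a listed point, or the origin of a listed thing).
The state is a dict: "time": time; "q": joint angles; "joint_vel": joint speeds; "joint_torque": joint torques, N m; "tool_pos": TCP position; "eef_rot": TCP orientation; "ft_force": force on the tool from outside, world axes, zero at the start; "ft_torque": the same for the moment, N m; "width": finger opening in mm; "grip_force": force on a finger pad.
Only numpy, scipy, OpenCV 4.12 (cv2) and the standard library are available. Lean on these libraries where they do the work, as an engineer would, in place of code of your own. Each camera call takes 0.05 s, during which the arm holds its last target. There are 200 camera calls.

## Working session

There is one attempt and no reset: what is moved stays moved. The work goes in short steps, Python scripts to look and compute and a tool call to move; the robot and the scene stay as the last step left them, time stands still between calls to the robot, and variables do not carry over. Pictures are saved under pics/ and viewed, at most 10 in all, crops included, and the job is handed in when it is done.

Besides the shell and the picture viewer there is one more tool, called as name([rows], argument=value, ...), one row to a line, values as JSON. servo_tool: Moves the arm, as the interface text tells. Its arguments: {"type":"object","properties":{"steps":{"type":"array","items":{"type":"object","properties":{"fingers":{"type":"number"},"tx":{"type":"number"},"ty":{"type":"number"},"tz":{"type":"number"},"wx":{"type":"number"},"wy":{"type":"number"},"wz":{"type":"number"}}}},"newtons":{"type":"number"}},"required":["steps"]}

```bash
mkdir -p pics; cat > h.py <<'E'
import numpy as np, cv2, json
from plant import *
from scipy.spatial.transform import Rotation as R
def ray(cam,px):
    p=camera_params(cam); K=np.array(p["camera_matrix"]);T=np.array(p["T"])
    u=cv2.undistortPoints(np.array(px,float).reshape(-1,1,2),K,np.array(p["dist"]))[:,0]
    d=np.c_[u,np.ones(len(u))]@T[:3,:3].T
    return T[:3,3],d
def onz(cam,px,z):
    o,d=ray(cam,px); return o+d*((z-o[2])/d[:,2])[:,None]
def proj(cam,P):
    p=camera_params(cam);T=np.linalg.inv(np.array(p["T"]))
    P=np.array(P,float).reshape(-1,3)
    return cv2.projectPoints(P,cv2.Rodrigues(T[:3,:3])[0],T[:3,3],np.array(p["camera_matrix"]),np.array(p["dist"]))[0][:,0]
E
python3 - <<'E'
from h import *
s=read_state();print({k:np.round(v,3).tolist() for k,v in s.items()},finger_overhang if not callable(finger_overhang) else finger_overhang())
a=grab_frame("top");b=grab_frame("scene")
cv2.imwrite("pics/top.png",cv2.resize(a,(800,600)));cv2.imwrite("pics/scene.png",cv2.resize(b,(800,600)))
for c in("top","scene"):
  print(c,np.round(np.array(camera_params(c)["T"]),2).tolist())
  for l in("saw_board","mallet","resin_block","razor_saw","end_stop","fence"):
    print(l,[(np.round(x["bbox"]).tolist(),round(x["score"],2)) for x in find_in(l,c)][:3])
  for l in("pin_top","mallet_head","cut_line","saw_slot","seat","mallet","resin_block","saw_board"):
    print(l,[(np.round(x["point"],1).tolist(),round(x["score"],2)) for x in tip_of(l,c)][:3])
E
```

```text
{'time': 0.0, 'q': [1.125, 0.478, 0.022, 1.556, -0.012, 1.109, -0.083], 'joint_vel': [0.0, 0.0, 0.0, 0.001, 0.001, -0.001, 0.0], 'joint_torque': [-0.001, -58.286, 1.534, -27.261, -0.054, 0.017, 0.0], 'tool_pos': [223.526, -636.327, 238.733], 'eef_rot': [0.986, 0.168, -0.0, -0.001], 'ft_force': [0.726, 0.478, 0.968], 'ft_torque': [0.009, 0.069, 0.023], 'grip_force': 0.0, 'width': 87.677} 17.0
top [[0.02, -0.98, 0.17, 250.76], [-1.0, -0.02, 0.0, 117.11], [0.0, -0.17, -0.99, 1795.92], [0.0, 0.0, 0.0, 1.0]]
saw_board [([116.0, 200.0, 149.0, 229.0], 0.96), ([177.0, 180.0, 225.0, 216.0], 0.58)]
mallet [([278.0, 215.0, 292.0, 247.0], 0.51)]
resin_block [([376.0, 162.0, 395.0, 186.0], 0.69), ([325.0, 216.0, 346.0, 229.0], 0.59)]
razor_saw [([176.0, 156.0, 227.0, 174.0], 0.68)]
end_stop []
fence [([176.0, 187.0, 215.0, 193.0], 0.7)]
pin_top [([215.2, 356.4], 0.27)]
mallet_head [([216.6, 284.4], 0.74), ([178.4, 286.7], 0.44)]
cut_line [([166.3, 386.2], 0.73), ([220.4, 338.3], 0.64), ([195.1, 194.6], 0.44)]
saw_slot [([190.4, 198.3], 0.96)]
seat [([213.8, 129.3], 0.61), ([194.6, 197.0], 0.59)]

[... 451 characters left out ...]
([281.0, 240.0, 311.0, 259.0], 0.76), ([392.0, 238.0, 404.0, 260.0], 0.53), ([222.0, 212.0, 254.0, 232.0], 0.48)]
razor_saw [([202.0, 166.0, 250.0, 184.0], 0.76), ([282.0, 236.0, 309.0, 262.0], 0.16)]
end_stop []
fence [([191.0, 173.0, 217.0, 182.0], 0.58), ([171.0, 174.0, 220.0, 200.0], 0.55), ([278.0, 192.0, 290.0, 216.0], 0.47)]
pin_top [([211.0, 286.8], 0.41)]
mallet_head [([220.7, 249.8], 0.92)]
cut_line [([238.5, 400.6], 0.75), ([243.8, 301.2], 0.63)]
saw_slot [([181.4, 199.4], 0.61)]
seat [([181.1, 194.9], 0.6), ([181.3, 198.8], 0.54)]
mallet [([227.3, 247.9], 0.93)]
resin_block [([253.6, 295.1], 0.82), ([189.8, 194.5], 0.59), ([251.4, 399.1], 0.53)]
saw_board [([186.1, 195.4], 0.72)]
```

```bash
python3 - <<'E'
from h import *
a=grab_frame("top");cv2.imwrite("pics/topc.png",cv2.resize(a[120:280,95:415],None,fx=2.5,fy=2.5,interpolation=cv2.INTER_CUBIC))
for n,px,z in(("boardL",(198.9,197.4),0),("boardS",(133.9,214.8),0),("malletheadtop",(284.4,216.6),30),("blkA",(334.9,224.8),0),("blkB",(381.2,173.3),0),("cutA",(338.3,220.4),42),("cutB",(386.2,166.3),42)):
  print(n,onz("top",[px],z).round(0).tolist())
E
```

```text
boardL [[542.0, 397.0, 0.0]]
boardS [[453.0, 702.0, 0.0]]
malletheadtop [[452.0, -12.0, 30.0]]
blkA [[420.0, -253.0, 0.0]]
blkB [[674.0, -482.0, 0.0]]
cutA [[437.0, -261.0, 42.0]]
cutB [[699.0, -493.0, 42.0]]
```

View pics/topc.png

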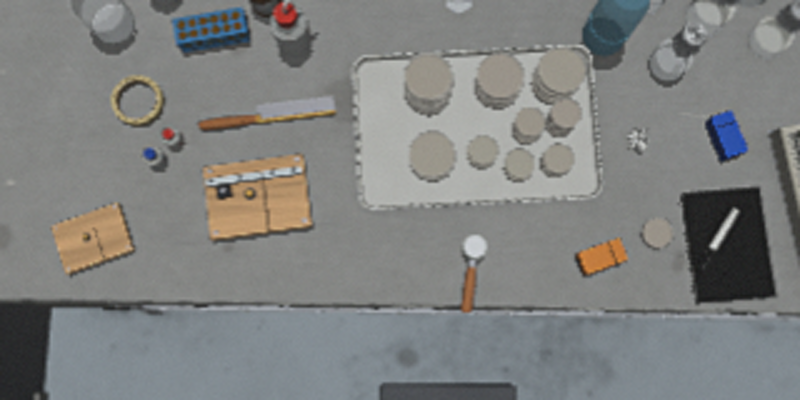

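The picture shows these look-alikes: the large board at px (198,200) and a small board at (132,215), and the amber block at (336,222) and a blue one at (386,174). There is one mallet, at (284,217). I choose the large board and the amber block, whose line is on the right. I'll check the choice in a wrist crop from above the block.

```bash
cat >> h.py <<'E'
def yaw(s=None):
    s=s or read_state(); X=R.from_quat(s["eef_rot"]).as_matrix(); return np.arctan2(X[1,0],X[0,0])
def plan(x,y,z,yw=None):
    s=read_state();M=R.from_quat(s["eef_rot"]);p=np.array(s["tool_pos"])
    yw=yaw(s) if yw is None else yw
    G=R.from_euler("z",yw)*R.from_euler("x",np.pi)
    t=M.inv().apply(np.array([x,y,z])-p)/1000
    w=(M.inv()*G).as_rotvec()
    print("PLAN t",t.round(4).tolist(),"w",w.round(3).tolist(),"now",p.round(1).tolist(),"yaw",round(float(yaw(s)),3),"q",np.round(s["q"],2).tolist(),"ft",np.round(s["ft_force"],1).tolist(),"w/g",round(s["width"],1),round(s["grip_force"],1),"t",round(s["time"],2))
E
python3 -c "
from h import *
plan(425,-253,240,1.85)"
```

```text
PLAN t [0.3171, -0.2955, -0.0003] w [0.0, -0.0, -1.512] now [223.7, -636.9, 239.6] yaw 0.338 q [1.12, 0.48, 0.02, 1.56, -0.01, 1.11, -0.08] ft [-0.7, 0.3, -0.2] w/g 87.9 0.0 t 1.55
```

servo_tool([
  {"tx": 0.317,"ty": -0.295,"tz": 0,"wz": -1.51},
  {"tx": 0.317,"ty": -0.295,"tz": 0,"wz": -1.51},
  {"tx": 0.317,"ty": -0.295,"tz": 0,"wz": -1.51},
  {"tx": 0.317,"ty": -0.295,"tz": 0,"wz": -1.51},
  {"tx": 0.317,"ty": -0.295,"tz": 0,"wz": -1.51},
  {"tx": 0.317,"ty": -0.295,"tz": 0,"wz": -1.51},
  {"tx": 0.317,"ty": -0.295,"tz": 0,"wz": -1.51},
  {"tx": 0.317,"ty": -0.295,"tz": 0,"wz": -1.51},
  {"tx": 0.317,"ty": -0.295,"tz": 0,"wz": -1.51},
  {"tx": 0.317,"ty": -0.295,"tz": 0,"wz": -1.51},
])

```text
invalid input at $.steps[0]: expected keys fingers, tx, ty, tz, wx, wy, wz
```

```bash
python3 - <<'E'
from h import *
b=grab_frame("wrist");cv2.imwrite("pics/w1.png",b)
for l in("resin_block","mallet"):
    print(l,[(np.round(x["bbox"]).tolist(),round(x["score"],2)) for x in find_in(l,"wrist")][:3])
for l,z in(("cut_line",42),("resin_block",0)):
    print(l,[(np.round(x["point"],1).tolist(),round(x["score"],2),onz("wrist",[x["point"][::-1]],z).round(1).tolist()) for x in tip_of(l,"wrist")][:3])
print(np.round(camera_params("wrist")["T"],3).tolist())
plan(452,-12,240,3.02)
E
```

```text
resin_block []
mallet []
cut_line []
resin_block []
[[0.33, -0.9, -0.287, 303.165], [-0.944, -0.314, -0.1, -609.578], [-0.0, 0.304, -0.953, 385.826], [0.0, 0.0, 0.0, 1.0]]
PLAN t [0.4225, -0.5139, -0.0003] w [0.0, 0.0, -2.682] now [223.7, -636.9, 239.7] yaw 0.338 q [1.12, 0.48, 0.02, 1.56, -0.01, 1.11, -0.08] ft [-0.2, 0.5, -0.2] w/g 88.0 0.0 t 1.8
```

View pics/w1.png

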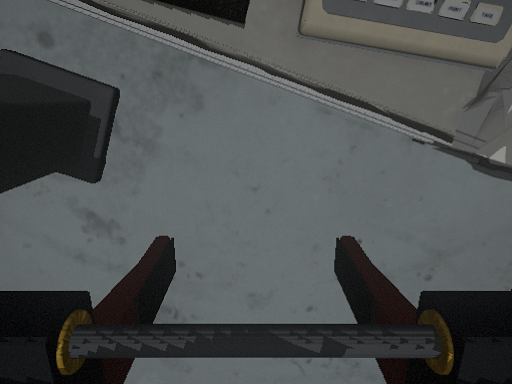

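The move was refused because a row needs all seven keys. The picture only shows the start view: floor, with the fingertips at px (170,240) and (340,240).

servo_tool([
  {"fingers": -1,"tx": 0.317,"ty": -0.295,"tz": 0,"wx": 0,"wy": 0,"wz": -1.51},
  {"fingers": -1,"tx": 0.317,"ty": -0.295,"tz": 0,"wx": 0,"wy": 0,"wz": -1.51},
  {"fingers": -1,"tx": 0.317,"ty": -0.295,"tz": 0,"wx": 0,"wy": 0,"wz": -1.51},
  {"fingers": -1,"tx": 0.317,"ty": -0.295,"tz": 0,"wx": 0,"wy": 0,"wz": -1.51},
  {"fingers": -1,"tx": 0.317,"ty": -0.295,"tz": 0,"wx": 0,"wy": 0,"wz": -1.51},
  {"fingers": -1,"tx": 0.317,"ty": -0.295,"tz": 0,"wx": 0,"wy": 0,"wz": -1.51},
  {"fingers": -1,"tx": 0.317,"ty": -0.295,"tz": 0,"wx": 0,"wy": 0,"wz": -1.51},
  {"fingers": -1,"tx": 0.317,"ty": -0.295,"tz": 0,"wx": 0,"wy": 0,"wz": -1.51},
  {"fingers": -1,"tx": 0.317,"ty": -0.295,"tz": 0,"wx": 0,"wy": 0,"wz": -1.51},
  {"fingers": -1,"tx": 0.317,"ty": -0.295,"tz": 0,"wx": 0,"wy": 0,"wz": -1.51},
  {"fingers": -1,"tx": 0.317,"ty": -0.295,"tz": 0,"wx": 0,"wy": 0,"wz": -1.51},
])

```text
time: 3.18
tool_pos: [424.7, -254.3, 239.6]
eef_rot: [0.604, 0.797, -0.0, -0.0]
ft_force: [-0.0, -0.2, 0.4]
width: 87.9
grip_force: 0.0
```

```bash
cat > blk.py <<'E'
from h import *
b=grab_frame("wrist");cv2.imwrite("pics/w2.png",b)
for l,z in(("cut_line",42),("resin_block",0)):
    print(l,[(np.round(x["point"],1).tolist(),round(x["score"],2),onz("wrist",[x["point"][::-1]],z).round(1).tolist()) for x in tip_of(l,"wrist")][:3])
for x in cut_out("resin_block","wrist")[:2]:
    c=max(cv2.findContours(x["pixels"].astype(np.uint8),0,2)[0],key=cv2.contourArea)
    P=onz("wrist",c[:,0].astype(float),42)[:,:2]; r=cv2.minAreaRect(P.astype(np.float32))
    print(x["bbox"],x["score"],r,yaw())
plan(452,-12,240,3.02)
E
python3 blk.py
```

```text
cut_line [([190.9, 266.8], 0.75, [[442.4, -267.7, 42.0]])]
resin_block [([367.3, 369.6], 0.64, [[669.9, -498.7, 0.0]]), ([166.7, 261.7], 0.59, [[433.0, -251.6, 0.0]])]
[340.8, 358.1, 387.5, 384.0] 0.85 ((635.6830444335938, -470.3663330078125), (60.64715576171875, 41.55088424682617), 15.832965850830078) 1.846408978556794
[235.6, 129.8, 281.7, 209.6] 0.69 ((430.8205261230469, -248.5888671875), (43.930633544921875, 88.49433135986328), 20.626298904418945) 1.846408978556794
PLAN t [0.2253, 0.0919, -0.0004] w [-0.0, -0.0, -1.174] now [424.9, -253.8, 239.6] yaw 1.846 q [0.8, 0.21, -0.44, 1.95, 0.11, 1.0, 0.59] ft [0.5, 0.1, -0.3] w/g 87.7 0.0 t 3.38
```

View pics/w2.png

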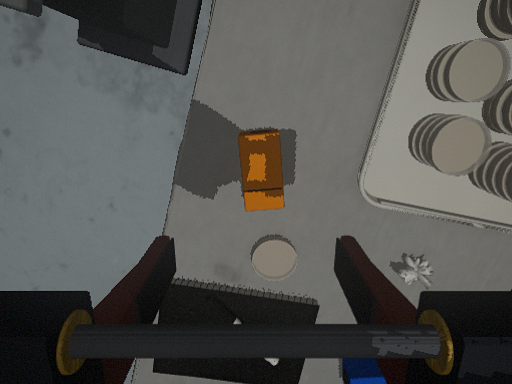

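The amber block shows at px (261,170), with its cut line at row 191 on the robot's-right end. The blue one peeks in at (368,370), and dish a is at (273,258). The choice is confirmed, so the mallet is next.

servo_tool([
  {"fingers": -1,"tx": 0.225,"ty": 0.092,"tz": 0,"wx": 0,"wy": 0,"wz": -1.17},
  {"fingers": -1,"tx": 0.225,"ty": 0.092,"tz": 0,"wx": 0,"wy": 0,"wz": -1.17},
  {"fingers": -1,"tx": 0.225,"ty": 0.092,"tz": 0,"wx": 0,"wy": 0,"wz": -1.17},
  {"fingers": -1,"tx": 0.225,"ty": 0.092,"tz": 0,"wx": 0,"wy": 0,"wz": -1.17},
  {"fingers": -1,"tx": 0.225,"ty": 0.092,"tz": 0,"wx": 0,"wy": 0,"wz": -1.17},
  {"fingers": -1,"tx": 0.225,"ty": 0.092,"tz": 0,"wx": 0,"wy": 0,"wz": -1.17},
  {"fingers": -1,"tx": 0.225,"ty": 0.092,"tz": 0,"wx": 0,"wy": 0,"wz": -1.17},
  {"fingers": -1,"tx": 0.225,"ty": 0.092,"tz": 0,"wx": 0,"wy": 0,"wz": -1.17},
])

```text
time: 4.38
tool_pos: [452.0, -12.0, 239.7]
eef_rot: [0.062, 0.998, 0.0, -0.0]
ft_force: [-0.8, -0.0, 0.0]
width: 88.0
grip_force: 0.0
```

```bash
cat > mal.py <<'E'
from h import *
b=grab_frame("wrist");cv2.imwrite("pics/w3.png",b)
for l,z in(("mallet_head",30),("mallet",0)):
    print(l,[(np.round(x["point"],1).tolist(),round(x["score"],2),onz("wrist",[x["point"][::-1]],z).round(1).tolist()) for x in tip_of(l,"wrist")][:3])
for x in cut_out("mallet","wrist")[:1]:
    c=max(cv2.findContours(x["pixels"].astype(np.uint8),0,2)[0],key=cv2.contourArea)
    P=onz("wrist",c[:,0].astype(float),30)[:,:2]; r=cv2.minAreaRect(P.astype(np.float32))
    print(x["bbox"],x["score"],r,cv2.fitLine(P.astype(np.float32),cv2.DIST_L2,0,.01,.01).ravel())
# white face: circle on top z=60
hsv=cv2.cvtColor(b,cv2.COLOR_BGR2HSV); 
plan(452,-12,240,3.02)
E
python3 mal.py
```

```text
mallet_head [([166.2, 255.5], 0.74, [[444.9, -10.7, 30.0]])]
mallet [([157.6, 256.3], 0.7, [[441.1, -9.2, 0.0]]), ([284.6, 204.5], 0.23, [[604.0, -100.2, 0.0]])]
[231.9, 41.7, 275.7, 190.3] 0.82 ((397.8433837890625, -6.870685577392578), (45.69025802612305, 154.03048706054688), 83.83338165283203) [ 9.9305993e-01 -1.1760924e-01  4.1397433e+02 -8.2391396e+00]
PLAN t [0.0, -0.0, -0.0003] w [-0.0, 0.0, -0.003] now [452.0, -12.0, 239.7] yaw 3.017 q [0.59, 0.18, -0.77, 2.02, 0.15, 0.99, 1.19] ft [0.3, 0.3, 0.2] w/g 88.0 0.0 t 4.58
```

View pics/w3.png

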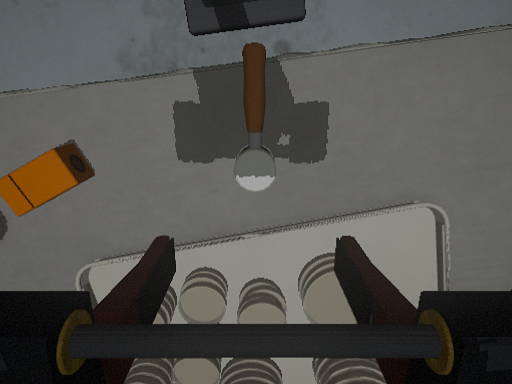

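The mallet head's top face is centred at px (255,169), and the handle runs straight up to (254,43). The dish tray starts at row 210. The block on the left is the amber one.

```bash
python3 - <<'E'
from h import *
h=onz("wrist",[(255,169.5)],60)[0]; e=onz("wrist",[(254,44)],35)[0];print(h,e,np.hypot(*(h-e)[:2]),np.arctan2(*(h-e)[1::-1]))
y=np.pi+np.arctan2(*(h-e)[1::-1])
plan(h[0],h[1],38,y)
E
```

```text
[441.84487658 -10.87740273  60.        ] [323.09901477   3.23331473  35.        ] 119.58131979407737 -0.1182765939298339
PLAN t [0.0102, -0.0002, 0.2017] w [-0.0, 0.0, -0.007] now [452.0, -12.0, 239.7] yaw 3.017 q [0.59, 0.18, -0.77, 2.02, 0.15, 0.99, 1.19] ft [0.3, 0.3, 0.2] w/g 88.0 0.0 t 4.58
```

servo_tool([
  {"fingers": -1,"tx": 0.01,"ty": 0,"tz": 0.06,"wx": 0,"wy": 0,"wz": 0},
  {"fingers": -1,"tx": 0.01,"ty": 0,"tz": 0.12,"wx": 0,"wy": 0,"wz": 0},
  {"fingers": -1,"tx": 0.01,"ty": 0,"tz": 0.17,"wx": 0,"wy": 0,"wz": 0},
  {"fingers": -1,"tx": 0.01,"ty": 0,"tz": 0.202,"wx": 0,"wy": 0,"wz": 0},
  {"fingers": -1,"tx": 0.01,"ty": 0,"tz": 0.202,"wx": 0,"wy": 0,"wz": 0},
  {"fingers": 1,"tx": 0.01,"ty": 0,"tz": 0.202,"wx": 0,"wy": 0,"wz": 0},
  {"fingers": 1,"tx": 0.01,"ty": 0,"tz": 0.202,"wx": 0,"wy": 0,"wz": 0},
  {"fingers": 1,"tx": 0.01,"ty": 0,"tz": 0.202,"wx": 0,"wy": 0,"wz": 0},
  {"fingers": 1,"tx": 0.01,"ty": 0,"tz": 0.202,"wx": 0,"wy": 0,"wz": 0},
  {"fingers": 1,"tx": 0.01,"ty": 0,"tz": 0.202,"wx": 0,"wy": 0,"wz": 0},
], newtons=45)

```text
time: 5.82
tool_pos: [442.3, -10.6, 37.9]
eef_rot: [0.062, 0.998, 0.0, 0.0]
ft_force: [-0.9, -0.2, 4.3]
width: 43.4
grip_force: 45.0
```

```bash
python3 -c "
from h import *
plan(470,380,200,3.28)"
```

```text
PLAN t [0.0207, 0.3911, -0.162] w [0.0, 0.001, -0.262] now [442.3, -10.6, 37.9] yaw 3.018 q [0.38, 0.5, -0.6, 2.21, 0.52, 0.57, 0.84] ft [-0.9, -0.2, 4.3] w/g 43.4 45.0 t 5.83
```

```bash
python3 -c "
from h import *
plan(590,295,250,3.28)"
```

```text
PLAN t [-0.1089, 0.3216, -0.212] w [0.0, 0.001, -0.262] now [442.3, -10.6, 37.9] yaw 3.018 q [0.38, 0.5, -0.6, 2.21, 0.52, 0.57, 0.84] ft [-0.9, -0.2, 4.3] w/g 43.4 45.0 t 5.83
```

servo_tool([
  {"fingers": 1,"tx": 0,"ty": 0,"tz": -0.05,"wx": 0,"wy": 0,"wz": 0},
  {"fingers": 1,"tx": 0,"ty": 0,"tz": -0.11,"wx": 0,"wy": 0,"wz": 0},
  {"fingers": 1,"tx": -0.01,"ty": 0.03,"tz": -0.16,"wx": 0,"wy": 0,"wz": 0},
  {"fingers": 1,"tx": -0.03,"ty": 0.08,"tz": -0.19,"wx": 0,"wy": 0,"wz": 0},
  {"fingers": 1,"tx": -0.05,"ty": 0.13,"tz": -0.212,"wx": 0,"wy": 0,"wz": -0.1},
  {"fingers": 1,"tx": -0.07,"ty": 0.18,"tz": -0.212,"wx": 0,"wy": 0,"wz": -0.2},
  {"fingers": 1,"tx": -0.09,"ty": 0.23,"tz": -0.212,"wx": 0,"wy": 0,"wz": -0.26},
  {"fingers": 1,"tx": -0.1,"ty": 0.28,"tz": -0.212,"wx": 0,"wy": 0,"wz": -0.26},
  {"fingers": 1,"tx": -0.109,"ty": 0.32,"tz": -0.212,"wx": 0,"wy": 0,"wz": -0.26},
  {"fingers": 1,"tx": -0.109,"ty": 0.32,"tz": -0.212,"wx": 0,"wy": 0,"wz": -0.26},
  {"fingers": 1,"tx": -0.109,"ty": 0.32,"tz": -0.212,"wx": 0,"wy": 0,"wz": -0.26},
])

```text
time: 7.2
tool_pos: [589.3, 292.4, 248.6]
eef_rot: [-0.068, 0.998, -0.001, -0.001]
ft_force: [0.3, -0.7, -3.0]
width: 42.9
grip_force: 45.0
```

```bash
python3 - <<'E'
from h import *
b=grab_frame("wrist");cv2.imwrite("pics/w4.png",cv2.resize(b,(800,600),interpolation=cv2.INTER_CUBIC))
for l,z in(("pin_top",48),("saw_slot",36),("seat",36),("saw_board",0),("end_stop",0),("fence",0)):
    print(l,[(np.round(x["point"],1).tolist(),round(x["score"],2),onz("wrist",[x["point"][::-1]],z).round(1).tolist()) for x in tip_of(l,"wrist")][:2])
for l in("saw_board","fence","end_stop","mallet"):
    print(l,[(np.round(x["bbox"]).tolist(),round(x["score"],2)) for x in find_in(l,"wrist")][:3])
plan(590,295,250,3.28)
E
```

```text
pin_top [([143.6, 373.9], 0.57, [[539.9, 411.0, 48.0]])]
saw_slot [([162.2, 345.3], 0.56, [[565.6, 389.2, 36.0]])]
seat [([141.9, 358.0], 0.76, [[541.9, 398.4, 36.0]])]
saw_board [([134.1, 347.4], 0.78, [[538.0, 396.0, 0.0]])]
end_stop []
fence []
saw_board [([271.0, 64.0, 459.0, 201.0], 0.77)]
fence [([279.0, 164.0, 443.0, 180.0], 0.74), ([361.0, 136.0, 382.0, 152.0], 0.73)]
end_stop [([402.0, 139.0, 432.0, 162.0], 0.67), ([6.0, 127.0, 105.0, 209.0], 0.6)]
mallet [([204.0, 0.0, 305.0, 324.0], 0.87)]
PLAN t [-0.0004, 0.0017, -0.0002] w [-0.0, 0.0, -0.002] now [589.8, 293.2, 249.8] yaw -3.006 q [0.0, 0.57, -0.82, 1.54, 0.43, 1.22, 0.81] ft [-0.7, -0.5, -4.1] w/g 42.9 45.0 t 7.75
```

View pics/w4.png

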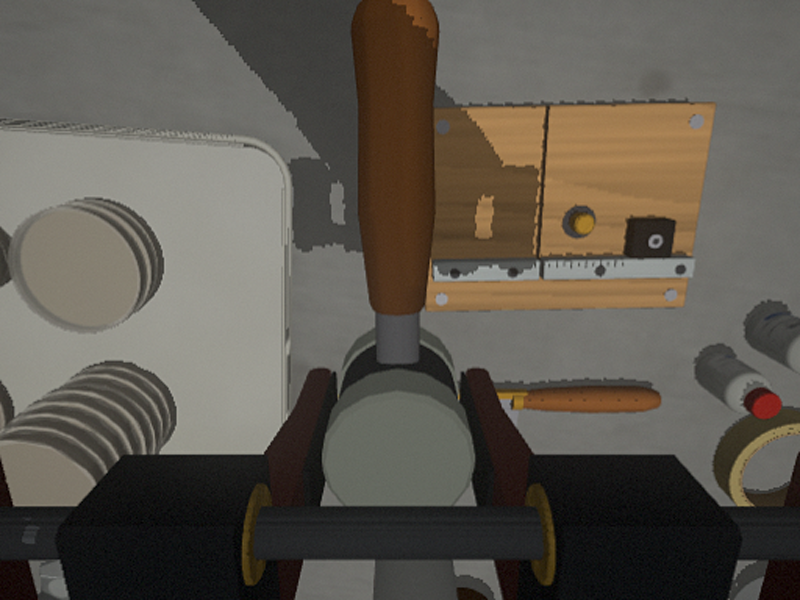

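The picture (800 px frame) shows the large board:
- the pin top is at (582,222)
- the end stop spans (626–675, 217–257)
- the fence face's top edge runs (433,261) to (694,257), with its slot at (541,261)
- the mallet is held with its handle up-image

Next I fit the board pose to these points.

```bash
python3 - <<'E'
from h import *
from scipy.optimize import least_squares
B=np.array([[-70,-15,36],[-70,95,36],[30,90,49],[30,-90,49],[70,95,36],[70,-95,36],[30,-15,49],[44,90,49],[44,-90,49],[6,12,48.5]],float)
px=np.array([[547,105],[715,103],[694,258],[433,261],[687,307],[428,309],[541,261],[693,277],[433,279],[582,222]])/1.5625
def W(v,B): return R.from_euler("z",v[2]).apply(B)+[v[0],v[1],0]
f=lambda v:(proj("wrist",W(v,B))-px).ravel()
r=least_squares(f,[542,397,.1],x_scale=[1,1,.01],loss="soft_l1");v=r.x
print(v,f(v).reshape(-1,2).round(1).tolist())
print("pin",W(v,[[6,12,36],[8,3,36]]))
# tilt check: project mallet expected
s=read_state();M=R.from_quat(s["eef_rot"]);p=np.array(s["tool_pos"])
print((proj("wrist",[p+M.apply(q) for q in([0,0,-22],[0,0,38],[122,0,8],[122,0,-3])])*1.5625).round(0).tolist())
print(R.from_quat(s["eef_rot"]).as_matrix().round(3).tolist())
np.save("board.npy",v)
q=W(v,[[2,12,0]])[0]
plan(q[0],q[1],36+38+35,v[2]+np.pi)
E
```

```text
[5.35354414e+02 4.00087381e+02 1.48518610e-01] [[0.2, -0.0], [0.9, -0.6], [0.4, -0.6], [-0.0, -0.1], [-2.6, -0.1], [-2.1, 0.9], [0.5, -1.1], [-1.0, -0.1], [-0.1, 1.0], [1.3, 1.1]]
pin [[539.51268325 412.84311715  36.        ]
 [542.82242491 404.23814126  36.        ]]
[[400.0, 459.0], [400.0, 370.0], [400.0, -6.0], [400.0, -19.0]]
[[-0.991, -0.135, 0.0], [-0.135, 0.991, -0.0], [-0.0, -0.0, -1.0]]
PLAN t [0.0377, 0.1253, 0.1407] w [-0.0, 0.0, -0.013] now [589.8, 293.2, 249.8] yaw -3.006 q [0.0, 0.57, -0.82, 1.54, 0.43, 1.22, 0.81] ft [-0.7, -0.5, -4.1] w/g 42.9 45.0 t 7.75
```

```bash
python3 - <<'E'
from h import *
s=read_state();M=R.from_quat(s["eef_rot"]);p=np.array(s["tool_pos"])
t=np.linspace(0,2*np.pi,60)
def disc(z,r): return np.c_[r*np.cos(t),r*np.sin(t),0*t+z]
for a in(0,.1,.2,.3):
  A=R.from_euler("y",-a)   # handle tip down (+z tool) 
  f=lambda Q:(proj("wrist",p+M.apply(A.apply(Q)))*1.5625)
  T=f(disc(-22,22));Bo=f(disc(38,22));h=f(np.array([[122,0,8],[122,11,8],[122,-11,8],[30,11,8],[30,-11,8]]))
  print(a,"top upper",T[:,1].min().round(),T[:,1].max().round(),"w",np.ptp(T[:,0]).round(),"bot upper",Bo[:,1].min().round(),"tip",h.round().tolist())
E
```

```text
0 top upper 388.0 524.0 w 157.0 bot upper 317.0 tip [[400.0, -6.0], [441.0, -6.0], [358.0, -6.0], [434.0, 323.0], [365.0, 323.0]]
0.1 top upper 377.0 522.0 w 157.0 bot upper 325.0 tip [[399.0, 11.0], [438.0, 11.0], [361.0, 12.0], [434.0, 323.0], [366.0, 323.0]]
0.2 top upper 367.0 520.0 w 158.0 bot upper 333.0 tip [[399.0, 31.0], [435.0, 31.0], [364.0, 31.0], [433.0, 324.0], [366.0, 324.0]]
0.3 top upper 358.0 516.0 w 158.0 bot upper 342.0 tip [[399.0, 51.0], [432.0, 51.0], [366.0, 51.0], [432.0, 325.0], [367.0, 325.0]]
```

servo_tool([
  {"fingers": 1,"tx": 0.015,"ty": 0.05,"tz": 0,"wx": 0,"wy": 0.05,"wz": 0},
  {"fingers": 1,"tx": 0.03,"ty": 0.1,"tz": 0,"wx": 0,"wy": 0.1,"wz": 0},
  {"fingers": 1,"tx": 0.038,"ty": 0.125,"tz": 0.03,"wx": 0,"wy": 0.15,"wz": 0},
  {"fingers": 1,"tx": 0.038,"ty": 0.125,"tz": 0.08,"wx": 0,"wy": 0.15,"wz": 0},
  {"fingers": 1,"tx": 0.038,"ty": 0.125,"tz": 0.12,"wx": 0,"wy": 0.15,"wz": 0},
  {"fingers": 1,"tx": 0.038,"ty": 0.125,"tz": 0.141,"wx": 0,"wy": 0.15,"wz": 0},
  {"fingers": 1,"tx": 0.038,"ty": 0.125,"tz": 0.141,"wx": 0,"wy": 0.15,"wz": 0},
])

```text
time: 8.62
tool_pos: [534.8, 411.5, 107.6]
eef_rot: [-0.068, 0.995, -0.006, -0.076]
ft_force: [-0.5, -0.1, -2.4]
width: 43.0
grip_force: 45.0
```

```bash
python3 - <<'E'
from h import *
s=grab_frame("scene");w=grab_frame("wrist")
c=cv2.resize(s[140:230,150:270],(800,600),interpolation=cv2.INTER_CUBIC)
cv2.imwrite("pics/w5.png",np.hstack([cv2.resize(c,(400,300)),cv2.resize(w,(400,300))]))
v=np.load("board.npy")
q=R.from_euler("z",v[2]).apply([2,12,0])
plan(v[0]+q[0],v[1]+q[1],74,v[2]+np.pi)
E
```

```text
PLAN t [-0.005, -0.0008, 0.036] w [0.003, -0.148, -0.012] now [535.8, 413.0, 110.3] yaw -3.005 q [-0.23, 0.8, -0.77, 1.5, 0.47, 1.17, 0.63] ft [-0.9, 0.3, -3.0] w/g 42.6 45.0 t 8.72
```

View pics/w5.png

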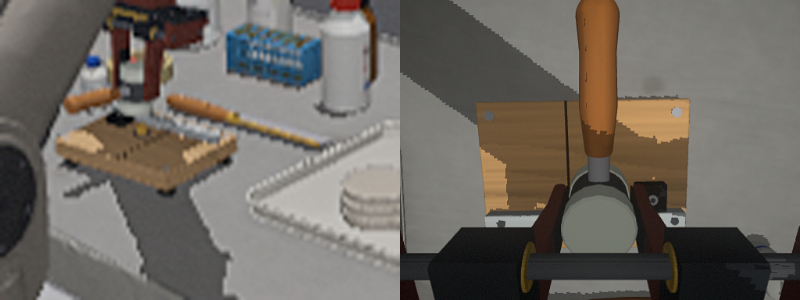

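The mallet hangs level over the pin in both views: scene at (135,95), wrist at (598,215). Now I drive the pin down.

servo_tool([
  {"fingers": 1,"tx": -0.003,"ty": 0,"tz": 0.02,"wx": 0,"wy": 0,"wz": 0},
  {"fingers": 1,"tx": -0.004,"ty": 0,"tz": 0.026,"wx": 0,"wy": 0,"wz": 0},
  {"fingers": 1,"tx": -0.005,"ty": 0,"tz": 0.031,"wx": 0,"wy": 0,"wz": 0},
  {"fingers": 1,"tx": -0.005,"ty": 0,"tz": 0.036,"wx": 0,"wy": 0,"wz": 0},
  {"fingers": 1,"tx": -0.006,"ty": 0,"tz": 0.039,"wx": 0,"wy": 0,"wz": 0},
  {"fingers": 1,"tx": -0.006,"ty": 0,"tz": 0.039,"wx": 0,"wy": 0,"wz": 0},
])

```text
time: 9.48
tool_pos: [536.3, 413.8, 75.8]
eef_rot: [-0.068, 0.995, -0.004, -0.073]
ft_force: [-4.6, -7.8, 34.3]
width: 43.2
grip_force: 45.0
```

```bash
python3 -c "
from h import *
plan(535.4,412.7,70)"
```

```text
PLAN t [0.0001, -0.001, 0.0059] w [0.001, -0.146, -0.0] now [536.3, 413.8, 75.8] yaw -3.006 q [-0.24, 0.84, -0.76, 1.52, 0.5, 1.12, 0.61] ft [-4.6, -7.8, 34.3] w/g 43.2 45.0 t 9.47
```

servo_tool([
  {"fingers": 1,"tx": 0,"ty": 0,"tz": 0.002,"wx": 0,"wy": 0,"wz": 0},
  {"fingers": 1,"tx": 0,"ty": 0,"tz": 0.003,"wx": 0,"wy": 0,"wz": 0},
  {"fingers": 1,"tx": 0,"ty": 0,"tz": 0.003,"wx": 0,"wy": 0.04,"wz": 0},
  {"fingers": 1,"tx": 0,"ty": 0,"tz": 0.003,"wx": 0,"wy": -0.04,"wz": 0},
  {"fingers": 1,"tx": 0,"ty": 0,"tz": 0.003,"wx": 0,"wy": 0,"wz": 0},
], newtons=60)

```text
time: 10.1
tool_pos: [534.8, 415.4, 74.7]
eef_rot: [-0.069, 0.995, -0.003, -0.072]
ft_force: [-4.5, -6.0, 38.5]
width: 42.8
grip_force: 60.0
```

```bash
python3 -c "
from h import *
plan(480,300,200,3.28)"
```

```text
PLAN t [0.0875, -0.1063, -0.1143] w [0.003, -0.144, 0.001] now [534.8, 415.4, 74.7] yaw -3.002 q [-0.24, 0.84, -0.76, 1.52, 0.5, 1.11, 0.61] ft [-4.5, -6.0, 38.5] w/g 42.8 60.0 t 10.1
```

```bash
python3 -c "
from h import *
plan(570,290,230,3.28);plan(534.8,415.4,190,3.28)"
```

```text
PLAN t [0.005, -0.1285, -0.1567] w [0.003, -0.144, 0.001] now [534.8, 415.4, 74.7] yaw -3.002 q [-0.24, 0.84, -0.76, 1.52, 0.5, 1.11, 0.61] ft [-4.5, -6.0, 38.5] w/g 42.8 60.0 t 10.1
PLAN t [0.0165, 0.0004, -0.1141] w [0.003, -0.144, 0.001] now [534.8, 415.4, 74.7] yaw -3.002 q [-0.24, 0.84, -0.76, 1.52, 0.5, 1.11, 0.61] ft [-4.5, -6.0, 38.5] w/g 42.8 60.0 t 10.1
```

servo_tool([
  {"fingers": 1,"tx": 0.004,"ty": 0,"tz": -0.03,"wx": 0,"wy": 0,"wz": 0},
  {"fingers": 1,"tx": 0.012,"ty": 0,"tz": -0.085,"wx": 0,"wy": 0,"wz": 0},
  {"fingers": 1,"tx": 0.016,"ty": -0.03,"tz": -0.13,"wx": 0,"wy": 0,"wz": 0},
  {"fingers": 1,"tx": 0.01,"ty": -0.08,"tz": -0.157,"wx": 0,"wy": 0,"wz": 0},
  {"fingers": 1,"tx": 0.005,"ty": -0.129,"tz": -0.157,"wx": 0,"wy": 0,"wz": 0},
  {"fingers": 1,"tx": 0.005,"ty": -0.129,"tz": -0.157,"wx": 0,"wy": 0,"wz": 0},
])

```text
time: 10.85
tool_pos: [573.4, 280.5, 221.5]
eef_rot: [-0.064, 0.995, -0.007, -0.074]
ft_force: [-0.2, 0.8, -3.6]
width: 42.9
grip_force: 60.0
```

```bash
python3 - <<'E'
from h import *
b=grab_frame("wrist");v=np.load("board.npy")
c=b[40:240,200:470]
cv2.imwrite("pics/w6.png",cv2.resize(c,(800,593),interpolation=cv2.INTER_CUBIC))
print(tip_of("pin_top","wrist"))
for z in (36,50):
  P=R.from_euler("z",v[2]).apply([[6,12,z],[6,19,z],[13,12,z]])+[v[0],v[1],0]; print(((proj("wrist",P)-[200,40])*2.963).round(0).tolist())
plan(445,190,38,3.28);plan(445,190,120,3.28)
E
```

```text
[{'point': [187.5, 384.2], 'score': 0.64}]
[[528.0, 447.0], [548.0, 447.0], [528.0, 467.0]]
[[544.0, 453.0], [564.0, 452.0], [543.0, 473.0]]
PLAN t [0.1082, -0.078, 0.2024] w [-0.0, -0.151, -0.004] now [570.7, 285.9, 221.8] yaw -3.007 q [0.0, 0.64, -0.83, 1.51, 0.38, 1.31, 0.84] ft [-0.2, 0.6, -3.3] w/g 42.8 60.0 t 10.95
PLAN t [0.1206, -0.0781, 0.1214] w [-0.0, -0.151, -0.004] now [570.7, 285.9, 221.8] yaw -3.007 q [0.0, 0.64, -0.83, 1.51, 0.38, 1.31, 0.84] ft [-0.2, 0.6, -3.3] w/g 42.8 60.0 t 10.95
```

View pics/w6.png

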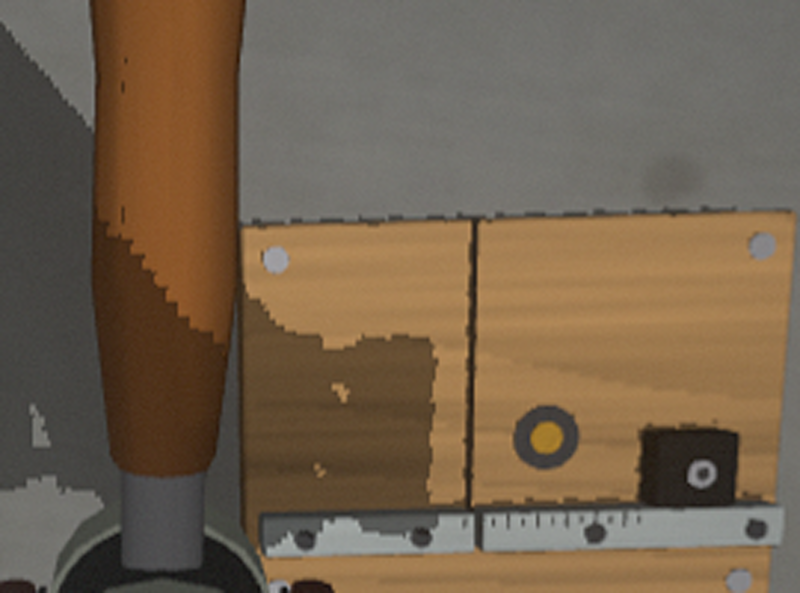

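The brass pin sits concentric and level in its ring at (546,437), so it is flush. Now I set the mallet down.

servo_tool([
  {"fingers": 1,"tx": 0.05,"ty": -0.03,"tz": 0.04,"wx": 0,"wy": 0,"wz": 0},
  {"fingers": 1,"tx": 0.09,"ty": -0.06,"tz": 0.08,"wx": 0,"wy": 0,"wz": 0},
  {"fingers": 1,"tx": 0.12,"ty": -0.078,"tz": 0.121,"wx": 0,"wy": 0,"wz": 0},
  {"fingers": 1,"tx": 0.116,"ty": -0.078,"tz": 0.15,"wx": 0,"wy": 0,"wz": 0},
  {"fingers": 1,"tx": 0.111,"ty": -0.078,"tz": 0.185,"wx": 0,"wy": 0,"wz": 0},
  {"fingers": 1,"tx": 0.109,"ty": -0.078,"tz": 0.199,"wx": 0,"wy": 0,"wz": 0},
  {"fingers": 1,"tx": 0.108,"ty": -0.078,"tz": 0.203,"wx": 0,"wy": 0,"wz": 0},
  {"fingers": 1,"tx": 0.108,"ty": -0.078,"tz": 0.203,"wx": 0,"wy": 0,"wz": 0},
])

```text
time: 11.95
tool_pos: [444.7, 192.1, 39.6]
eef_rot: [-0.069, 0.995, -0.006, -0.075]
ft_force: [-5.0, -3.4, 14.2]
width: 42.7
grip_force: 60.0
```

```bash
python3 -c "
from h import *
plan(445,190,37);plan(445,190,200)"
```

```text
PLAN t [-0.0004, -0.0021, 0.0026] w [-0.001, -0.151, 0.0] now [444.7, 192.1, 39.6] yaw -3.004 q [0.09, 0.66, -0.76, 2.01, 0.51, 0.84, 0.73] ft [-5.0, -3.4, 14.2] w/g 42.7 60.0 t 11.95
PLAN t [0.0241, -0.0023, -0.1586] w [-0.001, -0.151, 0.0] now [444.7, 192.1, 39.6] yaw -3.004 q [0.09, 0.66, -0.76, 2.01, 0.51, 0.84, 0.73] ft [-5.0, -3.4, 14.2] w/g 42.7 60.0 t 11.95
```

servo_tool([
  {"fingers": -1,"tx": 0,"ty": 0,"tz": 0,"wx": 0,"wy": 0,"wz": 0},
  {"fingers": -1,"tx": 0,"ty": 0,"tz": 0,"wx": 0,"wy": 0,"wz": 0},
  {"fingers": -1,"tx": 0,"ty": 0,"tz": 0,"wx": 0,"wy": 0,"wz": 0},
  {"fingers": -1,"tx": 0,"ty": 0,"tz": 0,"wx": 0,"wy": 0,"wz": 0},
  {"fingers": -1,"tx": 0.006,"ty": 0,"tz": -0.04,"wx": 0,"wy": 0,"wz": 0},
  {"fingers": -1,"tx": 0.015,"ty": 0,"tz": -0.1,"wx": 0,"wy": 0,"wz": 0},
  {"fingers": -1,"tx": 0.024,"ty": 0,"tz": -0.16,"wx": 0,"wy": -0.1,"wz": 0},
  {"fingers": -1,"tx": 0.024,"ty": 0,"tz": -0.17,"wx": 0,"wy": -0.15,"wz": 0},
  {"fingers": -1,"tx": 0.024,"ty": 0,"tz": -0.17,"wx": 0,"wy": -0.15,"wz": 0},
])

```text
time: 13.08
tool_pos: [447.0, 191.0, 210.3]
eef_rot: [-0.068, 0.998, -0.0, 0.001]
ft_force: [1.4, -0.4, -0.7]
width: 87.7
grip_force: 0.0
```

```bash
python3 - <<'E'
from h import *
b=grab_frame("wrist");cv2.imwrite("pics/w7.png",b)
print([(x["point"],x["score"],onz("wrist",[x["point"][::-1]],30)) for x in tip_of("mallet_head","wrist")][:2])
plan(425,-262,240,1.93)
E
```

```text
[([173.1, 255.8], 0.92, array([[439.64275287, 190.02107477,  30.        ]]))]
PLAN t [0.0829, -0.4454, -0.031] w [-0.002, -0.001, 1.347] now [446.8, 190.5, 208.7] yaw -3.006 q [0.26, 0.34, -0.94, 1.98, 0.32, 0.98, 0.87] ft [0.2, -0.5, 0.0] w/g 87.9 0.0 t 13.18
```

View pics/w7.png

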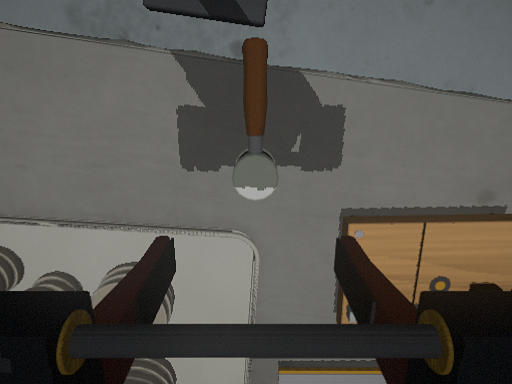

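The mallet stands upright at px (255,175), released and clear of the board. Now the block.

servo_tool([
  {"fingers": -1,"tx": 0.083,"ty": -0.445,"tz": -0.031,"wx": 0,"wy": 0,"wz": 1.35},
  {"fingers": -1,"tx": 0.083,"ty": -0.445,"tz": -0.031,"wx": 0,"wy": 0,"wz": 1.35},
  {"fingers": -1,"tx": 0.083,"ty": -0.445,"tz": -0.031,"wx": 0,"wy": 0,"wz": 1.35},
  {"fingers": -1,"tx": 0.083,"ty": -0.445,"tz": -0.031,"wx": 0,"wy": 0,"wz": 1.35},
  {"fingers": -1,"tx": 0.083,"ty": -0.445,"tz": -0.031,"wx": 0,"wy": 0,"wz": 1.35},
  {"fingers": -1,"tx": 0.083,"ty": -0.445,"tz": -0.031,"wx": 0,"wy": 0,"wz": 1.35},
  {"fingers": -1,"tx": 0.083,"ty": -0.445,"tz": -0.031,"wx": 0,"wy": 0,"wz": 1.35},
  {"fingers": -1,"tx": 0.083,"ty": -0.445,"tz": -0.031,"wx": 0,"wy": 0,"wz": 1.35},
  {"fingers": -1,"tx": 0.083,"ty": -0.445,"tz": -0.031,"wx": 0,"wy": 0,"wz": 1.35},
  {"fingers": -1,"tx": 0.083,"ty": -0.445,"tz": -0.031,"wx": 0,"wy": 0,"wz": 1.35},
  {"fingers": -1,"tx": 0.083,"ty": -0.445,"tz": -0.031,"wx": 0,"wy": 0,"wz": 1.35},
])

```text
time: 14.55
tool_pos: [425.6, -259.2, 240.1]
eef_rot: [0.569, 0.822, 0.0, -0.0]
ft_force: [-0.2, -0.5, -0.6]
width: 87.8
grip_force: 0.0
```

```bash
cat > fitblk.py <<'E'
from h import *
from scipy.optimize import least_squares
def hull_fit(cam,v0,z0=0.,sel=None):
    b=grab_frame(cam)
    c=sorted(cut_out("resin_block",cam),key=lambda x:abs(np.array(x["bbox"][:2])-proj(cam,[[v0[0],v0[1],20]])[0]).sum())[0]
    # colour segmentation of amber inside the box
    h=cv2.cvtColor(b,cv2.COLOR_BGR2HSV); m=((h[...,0]<22)&(h[...,1]>120)&(h[...,2]>50)).astype(np.uint8)
    x0,y0,x1,y1=[int(t) for t in c["bbox"]]; k=np.zeros_like(m);k[max(0,y0-12):y1+12,max(0,x0-12):x1+12]=1
    m=cv2.morphologyEx(m*k,cv2.MORPH_CLOSE,np.ones((5,5)))
    cnt=max(cv2.findContours(m,0,1)[0],key=cv2.contourArea); 
    obs=cv2.convexHull(cnt)[:,0].astype(np.float32)
    B=np.array([[x,y,z] for x in(-22,22) for y in(-42,42) for z in(0,42)],float)
    ang=np.linspace(0,2*np.pi,48,endpoint=False);D=np.c_[np.cos(ang),np.sin(ang)]
    so=(obs@D.T).max(0)
    def f(v):
        P=proj(cam,R.from_euler("z",v[2]).apply(B)+[v[0],v[1],z0])
        return (P@D.T).max(0)-so
    r=least_squares(f,v0,x_scale=[1,1,.01],loss="soft_l1",diff_step=1e-4)
    return r.x,np.abs(f(r.x)).mean(),c["bbox"],cnt.shape
E
python3 - <<'E'
from fitblk import *
v,e,bb,_=hull_fit("wrist",[431,-249,.33]);print(v,e,bb)
print([(onz("wrist",[x["point"][::-1]],42).round(1).tolist(),x["score"]) for x in tip_of("cut_line","wrist")])
cl=R.from_euler("z",v[2]).apply([0,-18,42])+[v[0],v[1],0];print(cl)
plan(v[0],v[1],240,v[2]+np.pi/2)
E
```

```text
[ 4.31086161e+02 -2.51247027e+02  3.57731143e-01] 1.2017307305088074 [242.0, 125.1, 281.8, 209.0]
[([[437.5, -267.2, 42.0]], 0.7)]
[ 437.38885977 -268.10751352   42.        ]
PLAN t [0.0064, 0.0084, 0.0004] w [0.0, 0.0, 0.001] now [425.5, -260.2, 240.4] yaw 1.93 q [0.86, 0.23, -0.5, 1.94, 0.13, 1.01, 0.66] ft [-0.6, 0.6, -0.8] w/g 88.1 0.0 t 14.7
```

servo_tool([
  {"fingers": -1,"tx": 0.006,"ty": 0.008,"tz": 0.06,"wx": 0,"wy": 0,"wz": 0},
  {"fingers": -1,"tx": 0.006,"ty": 0.008,"tz": 0.12,"wx": 0,"wy": 0,"wz": 0},
  {"fingers": -1,"tx": 0.006,"ty": 0.008,"tz": 0.17,"wx": 0,"wy": 0,"wz": 0},
  {"fingers": -1,"tx": 0.006,"ty": 0.008,"tz": 0.205,"wx": 0,"wy": 0,"wz": 0},
  {"fingers": -1,"tx": 0.006,"ty": 0.008,"tz": 0.205,"wx": 0,"wy": 0,"wz": 0},
  {"fingers": 1,"tx": 0.006,"ty": 0.008,"tz": 0.205,"wx": 0,"wy": 0,"wz": 0},
  {"fingers": 1,"tx": 0.006,"ty": 0.008,"tz": 0.205,"wx": 0,"wy": 0,"wz": 0},
  {"fingers": 1,"tx": 0.006,"ty": 0.008,"tz": 0.205,"wx": 0,"wy": 0,"wz": 0},
  {"fingers": 1,"tx": 0.006,"ty": 0.008,"tz": 0.205,"wx": 0,"wy": 0,"wz": 0},
  {"fingers": 1,"tx": 0.006,"ty": 0.008,"tz": 0.205,"wx": 0,"wy": 0,"wz": 0},
], newtons=45)

```text
time: 15.95
tool_pos: [431.1, -252.7, 35.7]
eef_rot: [0.57, 0.821, 0.0, 0.0]
ft_force: [-0.3, 0.7, 3.7]
width: 43.8
grip_force: 45.0
```

```bash
python3 - <<'E'
from h import *
plan(425,-252,190);plan(510,330,200,.149+np.pi/2)
E
```

```text
PLAN t [0.0027, -0.0053, -0.1543] w [0.001, 0.001, 0.0] now [431.1, -252.7, 35.7] yaw 1.928 q [0.73, 0.53, -0.4, 2.1, 0.36, 0.58, 0.43] ft [-0.3, 0.7, 3.7] w/g 43.8 45.0 t 15.95
PLAN t [0.5183, 0.2777, -0.1644] w [0.001, 0.001, 0.208] now [431.1, -252.7, 35.7] yaw 1.928 q [0.73, 0.53, -0.4, 2.1, 0.36, 0.58, 0.43] ft [-0.3, 0.7, 3.7] w/g 43.8 45.0 t 15.95
```

```bash
python3 - <<'E'
from h import *
plan(540,310,250,.149+np.pi/2)
E
```

```text
PLAN t [0.4891, 0.2989, -0.2144] w [0.001, 0.001, 0.208] now [431.1, -252.7, 35.7] yaw 1.928 q [0.73, 0.53, -0.4, 2.1, 0.36, 0.58, 0.43] ft [-0.3, 0.7, 3.7] w/g 43.8 45.0 t 15.95
```

servo_tool([
  {"fingers": 1,"tx": 0,"ty": 0,"tz": -0.05,"wx": 0,"wy": 0,"wz": 0},
  {"fingers": 1,"tx": 0,"ty": 0,"tz": -0.11,"wx": 0,"wy": 0,"wz": 0},
  {"fingers": 1,"tx": 0.03,"ty": 0.02,"tz": -0.16,"wx": 0,"wy": 0,"wz": 0},
  {"fingers": 1,"tx": 0.08,"ty": 0.05,"tz": -0.18,"wx": 0,"wy": 0,"wz": 0.05},
  {"fingers": 1,"tx": 0.13,"ty": 0.08,"tz": -0.19,"wx": 0,"wy": 0,"wz": 0.1},
  {"fingers": 1,"tx": 0.18,"ty": 0.11,"tz": -0.2,"wx": 0,"wy": 0,"wz": 0.15},
  {"fingers": 1,"tx": 0.23,"ty": 0.14,"tz": -0.214,"wx": 0,"wy": 0,"wz": 0.2},
  {"fingers": 1,"tx": 0.28,"ty": 0.17,"tz": -0.214,"wx": 0,"wy": 0,"wz": 0.207},
  {"fingers": 1,"tx": 0.33,"ty": 0.2,"tz": -0.214,"wx": 0,"wy": 0,"wz": 0.207},
  {"fingers": 1,"tx": 0.38,"ty": 0.23,"tz": -0.214,"wx": 0,"wy": 0,"wz": 0.207},
  {"fingers": 1,"tx": 0.43,"ty": 0.265,"tz": -0.214,"wx": 0,"wy": 0,"wz": 0.207},
  {"fingers": 1,"tx": 0.489,"ty": 0.299,"tz": -0.214,"wx": 0,"wy": 0,"wz": 0.207},
])

```text
time: 17.45
tool_pos: [539.5, 305.4, 248.6]
eef_rot: [0.653, 0.758, -0.001, 0.0]
ft_force: [0.6, -0.6, -2.3]
width: 43.4
grip_force: 45.0
```

servo_tool([
  {"fingers": 1,"tx": 0,"ty": 0,"tz": 0,"wx": 0,"wy": 0,"wz": 0},
  {"fingers": 1,"tx": 0,"ty": 0,"tz": 0,"wx": 0,"wy": 0,"wz": 0},
  {"fingers": 1,"tx": 0,"ty": 0,"tz": 0,"wx": 0,"wy": 0,"wz": 0},
])

```text
time: 17.82
tool_pos: [539.3, 302.4, 249.0]
eef_rot: [0.653, 0.757, -0.001, 0.0]
ft_force: [0.5, -0.1, -0.6]
width: 43.9
grip_force: 45.0
```

```bash
python3 - <<'E'
from h import *
b=grab_frame("wrist");cv2.imwrite("pics/w8.png",cv2.resize(b,(800,600),interpolation=cv2.INTER_CUBIC))
plan(540,310,250,.149+np.pi/2)
v=np.load("board.npy")
B=[[-70,95,36],[70,95,36],[30,90,49],[44,90,49],[30,-15,49],[6,12,36],[-70,-15,36],[4,45,49]]
print((proj("wrist",R.from_euler("z",v[2]).apply(B)+[v[0],v[1],0])*1.5625).round().tolist())
E
```

```text
PLAN t [0.0073, 0.0017, -0.0009] w [-0.0, 0.001, -0.002] now [539.4, 302.5, 249.2] yaw 1.718 q [-0.09, 0.47, -0.71, 1.65, 0.33, 1.15, -0.74] ft [-0.1, -0.1, -1.2] w/g 43.7 45.0 t 17.88
[[298.0, -43.0], [530.0, -44.0], [466.0, -42.0], [490.0, -42.0], [460.0, 148.0], [422.0, 104.0], [308.0, 148.0], [421.0, 45.0]]
```

View pics/w8.png

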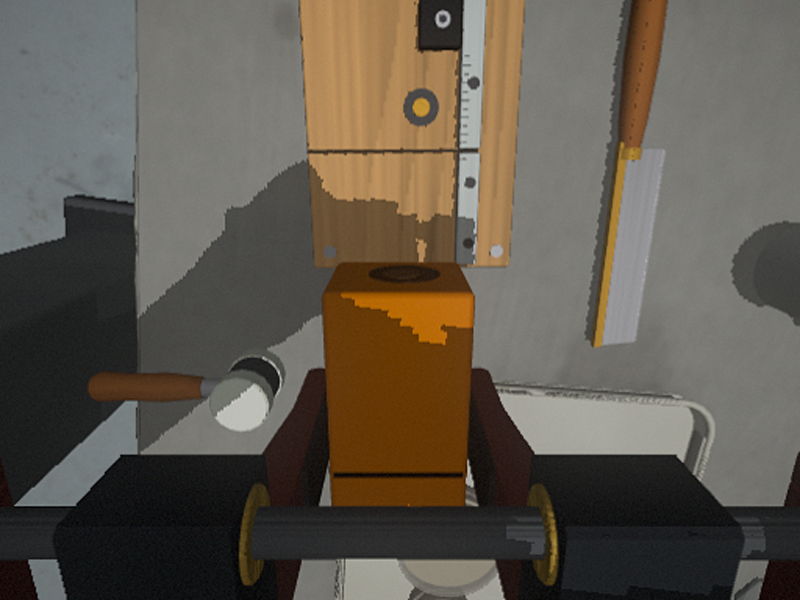

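The wrist picture (800 px frame) shows the block held straight, with its line at row 475. The board's pin is at (421,107), its slot at (460,151) and the end stop at (440,20). These agree with my fit to about 1 mm.

```bash
python3 - <<'E'
from h import *
s=read_state();M=R.from_quat(s["eef_rot"]);p=np.array(s["tool_pos"])
Q=[[42,-22,-6.3],[42,22,-6.3],[42,-22,35.7],[42,22,35.7],[-18,-22,-6.3],[-18,22,-6.3]]
print((proj("wrist",p+M.apply(Q))*1.5625).round().tolist())
v=np.load("board.npy")+[0,-1,0]; np.save("board.npy",v)
for b in([4,-1,36+35.7+25],[4,-1,36+35.7]):
  q=R.from_euler("z",v[2]).apply(b)+[v[0],v[1],0];plan(*q,v[2]+np.pi/2)
E
```

```text
[[320.0, 299.0], [474.0, 299.0], [337.0, 266.0], [458.0, 266.0], [329.0, 478.0], [466.0, 478.0]]
PLAN t [0.0954, 0.0142, 0.1523] w [-0.0, 0.001, -0.001] now [539.4, 302.5, 249.2] yaw 1.718 q [-0.09, 0.47, -0.71, 1.65, 0.33, 1.15, -0.74] ft [-0.1, -0.1, -1.2] w/g 43.7 45.0 t 17.88
PLAN t [0.0954, 0.0142, 0.1773] w [-0.0, 0.001, -0.001] now [539.4, 302.5, 249.2] yaw 1.718 q [-0.09, 0.47, -0.71, 1.65, 0.33, 1.15, -0.74] ft [-0.1, -0.1, -1.2] w/g 43.7 45.0 t 17.88
```

servo_tool([
  {"fingers": 1,"tx": 0.05,"ty": 0.007,"tz": 0,"wx": 0,"wy": 0,"wz": 0},
  {"fingers": 1,"tx": 0.095,"ty": 0.014,"tz": 0.03,"wx": 0,"wy": 0,"wz": 0},
  {"fingers": 1,"tx": 0.095,"ty": 0.014,"tz": 0.08,"wx": 0,"wy": 0,"wz": 0},
  {"fingers": 1,"tx": 0.095,"ty": 0.014,"tz": 0.13,"wx": 0,"wy": 0,"wz": 0},
  {"fingers": 1,"tx": 0.095,"ty": 0.014,"tz": 0.16,"wx": 0,"wy": 0,"wz": 0},
  {"fingers": 1,"tx": 0.095,"ty": 0.014,"tz": 0.17,"wx": 0,"wy": 0,"wz": 0},
  {"fingers": 1,"tx": 0.095,"ty": 0.014,"tz": 0.175,"wx": 0,"wy": 0,"wz": 0},
  {"fingers": 1,"tx": 0.095,"ty": 0.014,"tz": 0.177,"wx": 0,"wy": 0,"wz": 0},
  {"fingers": 1,"tx": 0.095,"ty": 0.014,"tz": 0.178,"wx": 0,"wy": 0,"wz": 0},
])

```text
time: 19.0
tool_pos: [539.7, 400.0, 72.5]
eef_rot: [0.652, 0.758, 0.001, 0.001]
ft_force: [-0.0, -5.8, 7.4]
width: 43.5
grip_force: 45.0
```

```bash
cat > st.py <<'E'
from h import *
s=read_state();v=np.load("board.npy");I=R.from_euler("z",-v[2])
print("board-frame TCP",I.apply(np.array(s["tool_pos"])-[v[0],v[1],0]).round(2),"F board",I.apply(s["ft_force"]).round(1),"torque",I.apply(s["ft_torque"]).round(2),"yawerr",round(float(yaw(s)-v[2]-np.pi/2),4),"t",s["time"],s["width"],s["grip_force"], "z axis",R.from_quat(s["eef_rot"]).as_matrix()[:,2].round(4))
E
python3 st.py
```

```text
board-frame TCP [ 4.43  0.27 72.5 ] F board [-0.9 -5.7  7.4] torque [-1.01 -0.08  0.02] yawerr 0.0006 t 19.0 43.467371369462306 45.002304911613464 z axis [ 1.9e-03 -3.0e-04 -1.0e+00]
```

servo_tool([
  {"fingers": 1,"tx": 0.002,"ty": 0,"tz": 0,"wx": 0,"wy": 0,"wz": 0},
  {"fingers": 1,"tx": 0.004,"ty": 0,"tz": 0,"wx": 0,"wy": 0,"wz": 0},
  {"fingers": 1,"tx": 0.005,"ty": 0,"tz": 0,"wx": 0,"wy": 0,"wz": 0},
])

```text
time: 19.38
tool_pos: [539.7, 400.4, 72.6]
eef_rot: [0.653, 0.757, -0.003, 0.003]
ft_force: [-3.7, -17.8, 13.4]
width: 43.5
grip_force: 45.0
```

```bash
python3 st.py
```

```text
board-frame TCP [ 4.52  0.63 72.57] F board [ -6.3 -17.1  13.4] torque [-3.56  0.96  0.16] yawerr -0.0016 t 19.375 43.523886425259036 45.00492990016937 z axis [ 0.0015 -0.0087 -1.    ]
```

servo_tool([
  {"fingers": 1,"tx": -0.002,"ty": 0.002,"tz": 0,"wx": 0,"wy": 0,"wz": 0},
  {"fingers": 1,"tx": -0.002,"ty": 0.004,"tz": 0,"wx": 0,"wy": 0,"wz": 0},
  {"fingers": 1,"tx": -0.002,"ty": 0.006,"tz": 0,"wx": 0,"wy": 0,"wz": 0},
  {"fingers": 1,"tx": -0.002,"ty": 0.006,"tz": 0,"wx": 0,"wy": 0,"wz": 0},
])

```text
time: 19.88
tool_pos: [540.8, 400.4, 72.1]
eef_rot: [0.652, 0.758, -0.006, 0.001]
ft_force: [-12.5, -15.7, 16.6]
width: 43.9
grip_force: 45.0
```

```bash
python3 st.py
```

```text
board-frame TCP [ 5.55  0.51 72.14] F board [-14.6 -13.7  16.6] torque [-2.97  3.46  0.47] yawerr 0.002 t 19.875 43.85344419363185 45.022029876708984 z axis [-0.0059 -0.0097 -0.9999]
```

servo_tool([
  {"fingers": 1,"tx": 0,"ty": 0,"tz": -0.001,"wx": 0,"wy": 0,"wz": 0},
  {"fingers": 1,"tx": 0,"ty": 0,"tz": -0.002,"wx": 0,"wy": 0,"wz": 0},
  {"fingers": 1,"tx": 0,"ty": 0,"tz": -0.002,"wx": 0,"wy": 0,"wz": 0},
])

```text
time: 20.25
tool_pos: [541.9, 400.6, 72.4]
eef_rot: [0.652, 0.758, -0.005, 0.001]
ft_force: [-5.7, -11.3, 2.2]
width: 43.4
grip_force: 45.0
```

```bash
python3 st.py
```

```text
board-frame TCP [ 6.7   0.53 72.39] F board [ -7.3 -10.3   2.2] torque [-2.18  1.74  0.31] yawerr 0.0016 t 20.25 43.35910677197945 45.008434653282166 z axis [-0.0046 -0.008  -1.    ]
```

servo_tool([
  {"fingers": 1,"tx": -0.001,"ty": 0.001,"tz": 0,"wx": 0,"wy": 0,"wz": 0},
  {"fingers": 1,"tx": -0.0015,"ty": 0.002,"tz": 0,"wx": 0,"wy": 0,"wz": 0},
  {"fingers": 1,"tx": -0.0015,"ty": 0.003,"tz": 0,"wx": 0,"wy": 0,"wz": 0},
  {"fingers": 1,"tx": -0.0015,"ty": 0.004,"tz": 0,"wx": 0,"wy": 0,"wz": 0},
])

```text
time: 20.75
tool_pos: [542.2, 400.6, 72.4]
eef_rot: [0.651, 0.759, -0.007, -0.001]
ft_force: [-16.9, -12.2, 9.2]
width: 43.7
grip_force: 45.0
```

```bash
python3 st.py
```

```text
board-frame TCP [ 6.99  0.46 72.39] F board [-18.5  -9.5   9.2] torque [-2.21  4.15  0.23] yawerr 0.0037 t 20.75 43.732980316494476 45.00902831554413 z axis [-0.0103 -0.0091 -0.9999]
```

servo_tool([
  {"fingers": 1,"tx": 0,"ty": 0.001,"tz": 0.001,"wx": 0,"wy": 0,"wz": 0},
  {"fingers": 1,"tx": 0,"ty": 0.002,"tz": 0.0015,"wx": 0,"wy": 0,"wz": 0},
  {"fingers": 1,"tx": 0,"ty": 0.003,"tz": 0.002,"wx": 0,"wy": 0,"wz": 0},
  {"fingers": 1,"tx": 0,"ty": 0.003,"tz": 0.002,"wx": 0,"wy": 0,"wz": 0},
])

```text
time: 21.25
tool_pos: [542.4, 400.6, 72.3]
eef_rot: [0.651, 0.759, -0.009, -0.001]
ft_force: [-27.6, -20.4, 27.7]
width: 43.3
grip_force: 45.0
```

```bash
python3 st.py; python3 - <<'E'
from h import *
b=grab_frame("wrist");cv2.imwrite("pics/w9.png",cv2.resize(b[60:370,120:400],(542,600),interpolation=cv2.INTER_CUBIC))
v=np.load("board.npy");w=lambda B:R.from_euler("z",v[2]).apply(B)+[v[0],v[1],0]
print(((proj("wrist",w([[30,45,49],[4,45,49],[30,-15,49],[44,-15,49],[-70,-15,36],[30,90,49],[-14,45,78],[30,45,78],[-14,-15,78],[30,-15,78]]))-[120,60])*1.936).round().tolist())
E
```

```text
board-frame TCP [ 7.17  0.49 72.29] F board [-30.3 -16.1  27.7] torque [-3.29  6.48  0.2 ] yawerr 0.0045 t 21.25 43.32729217535667 45.009475350379944 z axis [-0.0138 -0.0121 -0.9998]
[[346.0, 215.0], [251.0, 214.0], [337.0, 409.0], [384.0, 409.0], [23.0, 384.0], [354.0, 39.0], [168.0, 243.0], [360.0, 244.0], [178.0, 466.0], [348.0, 468.0]]
```

View pics/w9.png

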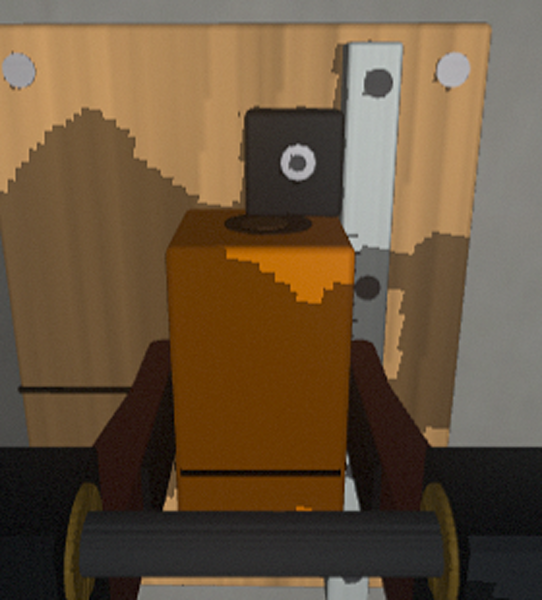

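The picture shows the block's front end against the end stop at (290,212) and its right side along the fence edge at (350,230). The cut line at row 472 shifts with the board's saw cut, about 5 px each, so the line is in register. The tool leans about 0.018 rad, so I trim that and ease the y push.

```bash
python3 -c "
from h import *
s=read_state();plan(*s['tool_pos'],np.load('board.npy')[2]+np.pi/2)"
```

```text
PLAN t [0.0, 0.0, 0.0] w [-0.015, 0.01, 0.004] now [542.3, 400.6, 72.3] yaw 1.724 q [-0.31, 0.75, -0.62, 1.63, 0.5, 0.95, -0.96] ft [-26.9, -20.3, 26.8] w/g 43.7 45.0 t 21.3
```

servo_tool([
  {"fingers": 1,"tx": -0.001,"ty": 0,"tz": 0.0005,"wx": -0.012,"wy": 0.008,"wz": 0},
  {"fingers": 1,"tx": -0.0015,"ty": 0,"tz": 0.0005,"wx": -0.025,"wy": 0.015,"wz": 0},
  {"fingers": 1,"tx": -0.0015,"ty": 0,"tz": 0.0005,"wx": -0.025,"wy": 0.015,"wz": 0},
  {"fingers": 1,"tx": -0.0015,"ty": 0,"tz": 0.0005,"wx": -0.025,"wy": 0.015,"wz": 0},
])

```text
time: 21.8
tool_pos: [541.8, 400.4, 71.8]
eef_rot: [0.651, 0.759, 0.006, 0.0]
ft_force: [-26.7, -16.6, 28.1]
width: 43.7
grip_force: 45.1
```

```bash
python3 st.py
```

```text
board-frame TCP [ 6.59  0.31 71.77] F board [-28.9 -12.5  28.1] torque [-2.98  7.32  0.08] yawerr 0.0047 t 21.8 43.7433854975283 45.09563148021698 z axis [ 0.0079  0.0082 -0.9999]
```

```bash
python3 st.py; python3 -c "
from plant import close_job
print(close_job())"
```

```text
board-frame TCP [ 6.59  0.31 71.77] F board [-28.9 -12.5  28.1] torque [-2.98  7.32  0.08] yawerr 0.0047 t 21.8 43.7433854975283 45.09563148021698 z axis [ 0.0079  0.0082 -0.9999]
the job is handed in; nothing more can be done
None
```

I handed the job in at about 22 s and got no verdict back. The pin is flush, the mallet stands on the bench clear of the board, and the block is still held against fence and end stop, with about 29 N forward and 28 N down at the wrist.

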